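# Check the vanity light's switch plate with a spring-tip tester

## Task

Push the chrome toggle over to its other end so that the vanity light is on; then take the tester out of the ceramic toothbrush holder and rest its tip gently on the round raised stud of the sloping switch plate, near the middle of the stud, with the tester square to the plate (not plumb) and its sprung tip pushed in part of the way, not against its stop. Finish while holding it there: do not let go or put it down, and leave the tumbler and the tweezer where they are.

Things in the scene. Friction and masses are not known exactly. Their poses are not given: they have to be found in the camera images.
- plate: Chrome switch plate, 104 x 140 x 3 mm, on a fixed white wedge box (110 x 150 mm, 65 mm high on the robot's side, 25 mm on the far side): it slopes 20 degrees, facing up and away from the robot. Origin: centre of its underside, 45 mm above the counter. z: outward normal of the face; x: down the slope; y: along its length. Toggle at y = +40 mm, round stud at y = -40 mm.
- stud_face (a point): Centre of the flat top face of the round raised stud on the plate, 24 mm across and 5 mm proud of the plate, fixed and rigid. Axes as those of the plate (z is the normal of the face).
- toggle_pivot (a point): Pivot of the toggle, on the plate's outer face. Axes as those of the plate; the toggle swings in the x-z plane, about y.
- toggle_tip (a point): Outer end of the toggle, a round chrome bat 32 mm long, 7 mm thick, 10 mm thick near its end. Site moves with the bat.
- toggle (a joint): Angle of the toggle, rad. 0: off, leaning 0.42 rad from the plate's normal up the slope (plate -x, the robot's side). 0.84: on, leaning 0.42 rad down the slope (plate +x). Stays where it is left; takes 1 to 3 N to move.
- holder: Fixed white ceramic toothbrush holder, a block 80 x 100 x 75 mm high with two round 25 mm through holes at y = +22 mm (tester in it) and y = -25 mm (empty). Origin: centre of its underside on the counter.
- tester_mid (a point): Middle of the tester's square grey grip (22 x 22 mm in section, 84 mm long, sides along this point's x and y, z along the tester away from its tip). The tester, 158 mm long and 80 g, stands tip down in the holder: a black nose 19 mm thick and 48 mm long hangs in the hole, a 34 mm collar, 6 mm thick, rests on the holder's top, the grip begins right above the collar. With the tip out, the tip's end lies 108 mm from this point, along -z.
- tip_end (a point): End of the tester's sprung metal tip, a round-ended rod 8 mm thick that stands 12 mm out of the nose. Moves in with the tip. Axes as those of the tester.
- tester_tip (a joint): How far the sprung tip is pushed in, m: 0 out, 0.010 against its stop. It begins to give at 1.5 N and needs 4 N at its stop (250 N/m).
- tumbler: Bystander: frosted glass tumbler, 68 mm across, 90 mm high. Origin: centre of its underside.
- tweezer: Bystander: aluminium tweezer, 97 mm long, 6 mm thick, lying flat. Origin: on the counter near its middle.
Mind the look-alikes: they are no part of the job. Leave any brown or pink look-alike of the part that bears plate alone.

How it is judged:
On the way, in this order (a step that is already met when the one before it is completed fails the run):
1. the toggle is pushed over to on (value of joint toggle above 0.7 rad), for 0.2 s.
2. the tester, gripped by the fingers, is lifted out of the holder (height (world z) of tip_end above 0.08 m and contact force between the fingers and tester above 1 N and contact force between tester and holder below 0.1 N), for 0.2 s.
At the end, for the whole second after the job is handed in: The toggle is on (over 0.7 rad); the tester is held in the fingers with its tip on the stud within 8 mm of its centre, pressing with 1 to 6 N, the sprung tip pushed in 0.8 to 9.2 mm, the tester's axis within 0.14 rad (8 degrees) of the plate's normal, still, and clear of the holder (value of joint toggle above 0.7 rad and contact force between tester and stud between 1 and 6 N and value of joint tester_tip between 0.0008 and 0.0092 m and z of tip_end in the frame of stud_face below 0.003 m and distance between tip_end and stud_face below 0.008 m and angle between the z axis of tester_mid and the z axis of stud_face, either way round below 0.14 rad and contact force between the fingers and tester above 1 N and contact force between tester and holder below 0.1 N and linear speed of tester below 0.02 m/s); the arm keeps its last pose, push and grip.
It fails at once if the tester is driven hard into the stud or plate (over 15 N) (contact force between tester and stud above 15 N or contact force between tester and plate above 15 N).
It fails at once if the tumbler or tweezer is shifted more than 30 mm (distance of any of tumbler, tweezer from where it was at the start of the episode above 0.03 m).
It also fails if it takes over 54 s, if anything falls off the work surface, if the arm or the gripper's body presses on something with over 40 N, if the wrist force passes 120 N, or if a joint passes its speed limit or range.

## Robot

A 6-joint arm with a two-finger parallel gripper is mounted at the origin on the work surface. World frame = base frame: x ahead of the robot, y to its left, z up, the work surface at z = 0. Lengths are in m, angles in rad, forces in N, time in s.
With the tool pointing down it reaches from about 0.35 to 0.975 m from the base axis. Payload 4.9 kg.
Tool frame: the origin (TCP) lies midway between the tips of the shut fingers; the grasp point (between the pads) lies 19 mm behind it; z points along the fingers, y is the line along which they close (so a half turn about z gives the same grasp; the last joint's range is limited). The gripper opens to 85 mm and grips with 20 to 120 N. Pads are 22 mm wide; open, the fingers measure 114 mm over their backs; the gripper's body (76 mm by 85 mm) begins 54 mm behind the grasp point. The pads swing forward as they close: fully open they stand 13 mm farther back than shut.
Start: joints at [1.221, 0.053, 1.613, -0, 1.476, -0.119], TCP at [0.143, 0.608, 0.231] pointing down, gripper open.
Joint ranges: [-3.01, 3.01], [-1.01, 2.22], [0.06, 2.58], [-1.02, 4.17], [0.09, 2.62], [-3.14, 3.14]. Speed limits (rad/s): [2.57, 2.57, 3.14, 3.14, 3.14, 3.14].

## Interface

Orientations are given as a unit quaternion [w, x, y, z].
In Python, from plant import manip gives the robot as it stands.
- The arm moves only by the tool carry_out, never from a script. Its argument "moves" is a list of rows, each a list of 7 numbers: the opening, from 0 (shut) to 1 (fully open), then the shift along the tool's x, y, z normalised to -1 to 1, where 1 is 0.4 m, then the turn, a rotation vector about the tool's x, y, z normalised to -1 to 1, where 1 is 0.5 rad. In form: [[grip, dx, dy, dz, rx, ry, rz], ...]. A call has 1 to 8 rows; each row is the pose to reach, as a shift and turn from the pose commanded when the call began, along the tool's axes at that moment; what a row does not reach only later rows make up. A row lasts 1/12 s, in which the tool goes at most 41.7 mm and 7.16 degrees, less where a joint would pass 70% of its speed; a pose out of reach is approached as far as the arm can. A call with a number of a shift or a turn outside -1 to 1 is refused whole. A call with a gripper value outside its range is refused whole. The fingers move at their own pace and stop on an object; the grip force is fixed at half the most. Time passes only in rows, so rows that repeat a pose let the fingers close. It gives the time, the measured TCP pose, the force and the opening at its end, in the units of the state.
- manip.state(): the state, without advancing time (a new reading comes with each control period).
- manip.grab_frame(name): name is "scene" or "top" or "wrist"; returns the picture (480x640x3 uint8, red, green, blue); there is no depth.
- manip.camera_info(name): a dict with "intrinsics" (3x3 intrinsics, pixels), "extrinsics" (4x4, takes a point from world to camera coordinates). Camera axes: x right, y down, z forward; pixel columns grow to the right and rows downward; lengths in m; the calibration is good to about 2 mm. A picture is of the moment at which its call begins: read the wrist's pose just before it. camera_info takes no time and is no camera call; for the wrist camera it gives the pose at the moment of the call.
- manip.job_done(): hands the job in, once; it reports no verdict.
The state is a dict: "time": time; "joint_pos": joint angles; "joint_vel": joint speeds; "joint_efforts": joint torques, N m; "tool_pos": TCP position; "tool_rot": TCP orientation; "contact_force": force on the tool from outside, world axes, zero at the start; "ft_torque": the same for the moment, N m; "gripper_width": opening from 0.0 (shut) to 1.0 (fully open).
Only numpy, scipy, OpenCV 4.12 (cv2) and the standard library are available. Lean on these libraries where they do the work, as an engineer would, in place of code of your own. Each camera call takes 0.05 s, during which the arm holds its last target. There are 200 camera calls.

## Working session

There is one attempt and no reset: what is moved stays moved. The work goes in short steps, Python scripts to look and compute and a tool call to move; the robot and the scene stay as the last step left them, time stands still between calls to the robot, and variables do not carry over. Pictures are saved under pics/ and viewed, on a budget of 10 in all, crops included, one or two more only if the job needs it, and the job is handed in when it is done.

Besides the shell and the picture viewer there is one more tool, called after "Emit:" as a command line: name --pt "numbers of a row" for each row, then --argument value for the rest. carry_out: Moves the arm, as the interface text tells. Scaled input: -1 to 1 covers 0.4 m each way for a shift and 0.5 rad each way for a turn. Its arguments: {"type":"object","properties":{"moves":{"type":"array"}},"required":["moves"]}

```bash
mkdir -p pics; python3 - <<'E'
from plant import manip
import cv2,numpy as np
for n in("scene","top"):
    im=manip.grab_frame(n); np.save(f"pics/{n}0.npy",im); cv2.imwrite(f"pics/{n}0.png",im[...,::-1])
    c=manip.camera_info(n); print(n,np.round(c["intrinsics"],1).tolist(),np.round(c["extrinsics"],4).tolist())
s=manip.state(); print(s["time"],s["tool_pos"],s["tool_rot"],s["gripper_width"])
E
```

```text
scene [[513.1, 0.0, 323.7], [0.0, 513.1, 248.9], [0.0, 0.0, 1.0]] [[0.6096, 0.7927, 0.0099, -0.2913], [0.6266, -0.4742, -0.6185, -0.2306], [-0.4856, 0.3832, -0.7857, 1.0644], [0.0, 0.0, 0.0, 1.0]]
top [[552.0, 0.0, 322.6], [0.0, 552.0, 241.2], [0.0, 0.0, 1.0]] [[-0.0157, -0.9999, 0.0061, 0.0157], [-0.994, 0.0149, -0.1081, 0.4833], [0.108, -0.0077, -0.9941, 1.0551], [0.0, 0.0, 0.0, 1.0]]
0.1 [0.14277004 0.60788746 0.23016419] [-2.40707142e-04  1.15163191e-01  9.93346137e-01 -9.13282214e-04] 0.9998152334104425
```

View pics/scene0.png

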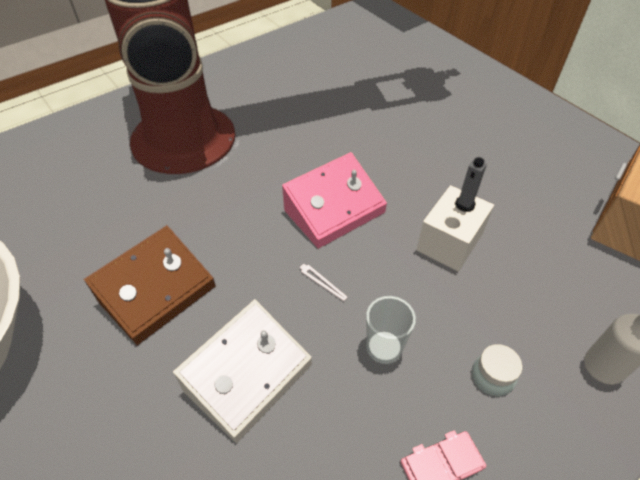

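View pics/top0.png

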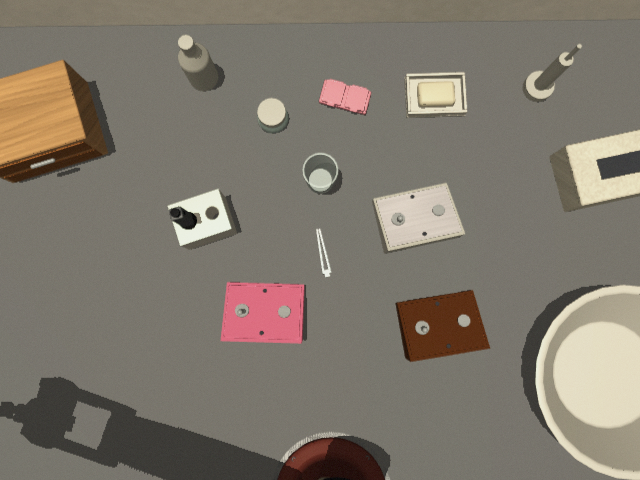

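The candidates in the top view are the white plate at (418,217), the pink one at (263,312) and the brown one at (443,326). I choose the white one: toggle about (398,219), stud about (438,210). The only holder is at (203,218), with the tester's black cap at (180,213). The tumbler is at (320,172) and the tweezer at (323,253). I'll check this in one close composite crop.

```bash
cat > h.py <<'E'
import numpy as np,cv2
from plant import manip
from scipy.spatial.transform import Rotation as R
def ray(n,p,c=None):
    c=c or manip.camera_info(n); E=np.array(c["extrinsics"]);K=np.array(c["intrinsics"])
    d=E[:3,:3].T@np.linalg.inv(K)@[p[0],p[1],1]; return -E[:3,:3].T@E[:3,3],d/np.linalg.norm(d)
def onz(n,p,z,c=None):
    o,d=ray(n,p,c); return o+d*(z-o[2])/d[2]
def tri(pairs):
    A=np.zeros((3,3));b=np.zeros(3)
    for n,p in pairs:
        o,d=ray(n,p);M=np.eye(3)-np.outer(d,d);A+=M;b+=M@o
    x=np.linalg.solve(A,b); return x,[np.linalg.norm(np.cross(x-ray(n,p)[0],ray(n,p)[1])) for n,p in pairs]
def pose():
    s=manip.state();q=s["tool_rot"];return s,np.array(s["tool_pos"]),R.from_quat([q[1],q[2],q[3],q[0]])
E
python3 - <<'E'
import numpy as np,cv2
t=np.load("pics/top0.npy");s=np.load("pics/scene0.npy")
def c(im,x,y,w,h,k):
    o=cv2.resize(im[y:y+h,x:x+w],None,fx=k,fy=k,interpolation=cv2.INTER_CUBIC)
    for i in range(0,w,10): cv2.line(o,(i*k,0),(i*k,8 if (x+i)%50 else 20),(255,255,0),1)
    for i in range(0,h,10): cv2.line(o,(0,i*k),(8 if (y+i)%50 else 20,i*k),(255,255,0),1)
    return o
a=np.hstack([c(t,370,170,100,90,4),c(s,410,150,100,90,4)]);b=np.hstack([c(t,160,180,80,70,4),c(s,170,300,120,70,4)])
a=a[:,:800];b=b[:,:800]
cv2.imwrite("pics/comp.png",np.vstack([a[:320],b])[...,::-1])
E
```

```text
(no output)
```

View pics/comp.png

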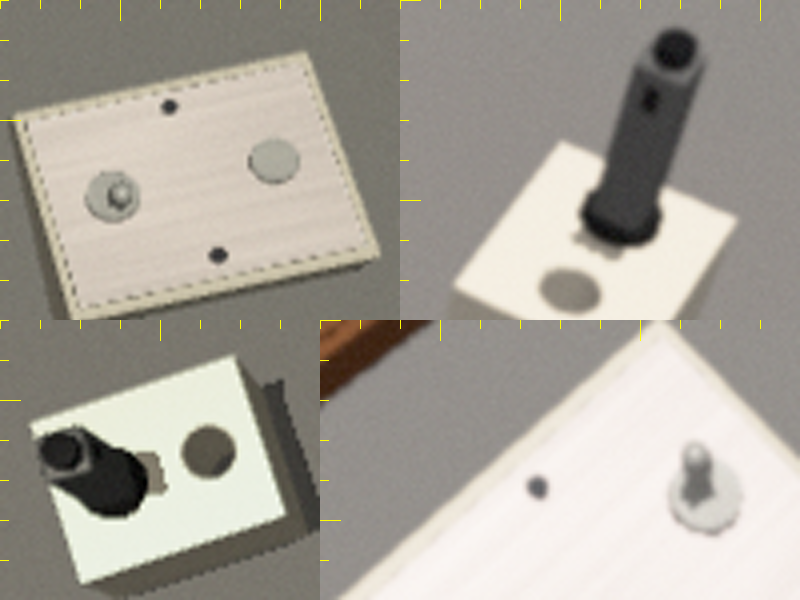

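The crop confirms the white plate. In the top view the toggle disc is at (398.2,219), the stud at (438.5,210) and the screws at (412,197) and (424.5,234). The holder corners are (168,206), (218.5,189), (231.5,229) and (180,246), and the empty hole is at (212,213).

```bash
python3 - <<'E'
from h import *
np.set_printoptions(precision=4,suppress=True)
st=onz("top",(438.5,210),.0525);tg=onz("top",(398.2,219),.048)
print("stud",st,"tog",tg,"dist",np.linalg.norm(st-tg))
print("tri stud",tri([("top",(438.5,210)),("scene",(223,384))]),"tri tog",tri([("top",(398.2,219)),("scene",(266.5,343.8))]))
a=onz("top",(412.25,196.75),.048);b=onz("top",(424.5,233.75),.048);print("screws",a,b,np.degrees(np.arctan2(*(a-b)[1::-1])))
d=tg-st;print("yaw x-axis deg",np.degrees(np.arctan2(d[1],d[0]))-90)
C=[onz("top",p,.075) for p in((168,206),(218.5,188.75),(231.5,229),(180,246))]
print("holder",C,np.mean(C,0),[np.linalg.norm(C[i]-C[i-1]) for i in range(4)])
h=onz("top",(212,212.75),.075);print("hole",h)
m=np.mean(C,0);u=(m-h)/np.linalg.norm(m-h);print("yaw y-axis",np.degrees(np.arctan2(u[1],u[0])),np.linalg.norm(m-h))
e=(C[0]+C[3]-C[1]-C[2]);e/=np.linalg.norm(e);print("yaw from edges",np.degrees(np.arctan2(e[1],e[0])),"tester",m+.022*e, h+.047*e)
print("cap top",tri([("top",(175.3,212.5)),("scene",(478.5,162))]))
print("tumbler base",onz("top",(320,180),0),"tweezer",onz("top",(323,252),.003),"toggle tip tri",tri([("top",(400.2,218)),("scene",(263.5,333))]))
print(manip.camera_info("wrist")["intrinsics"]); E=np.array(manip.camera_info("wrist")["extrinsics"]); s,p,r=pose(); print("cam in tool",r.inv().apply(np.linalg.inv(E)[:3,3]-p),(r.inv().as_matrix()@E[:3,:3].T),r.as_matrix())
E
```

```text
stud [ 0.5377 -0.2156  0.0525] tog [ 0.522  -0.1381  0.048 ] dist 0.07921750252697542
tri stud (array([ 0.5385, -0.2164,  0.0481]), [np.float64(0.00015851092766460727), np.float64(0.00015851092766469186)]) tri tog (array([ 0.5227, -0.1376,  0.0463]), [np.float64(0.0008125772460007599), np.float64(0.0008125772460007016)])
screws [ 0.5652 -0.1666  0.048 ] [ 0.4926 -0.1878  0.048 ] 16.279937255600878
yaw x-axis deg 11.442286256365264
holder [array([0.5491, 0.2982, 0.075 ]), array([0.5807, 0.2035, 0.075 ]), array([0.5037, 0.1789, 0.075 ]), array([0.4732, 0.2748, 0.075 ])] [0.5267 0.2388 0.075 ] [np.float64(0.07946104325288146), np.float64(0.09978887278010168), np.float64(0.08082791926223086), np.float64(0.10063390538336132)]
hole [0.5351 0.2155 0.075 ]
yaw y-axis 109.75268707325347 0.02477885170015002
yaw from edges 108.06426160604502 tester [0.5199 0.2598 0.075 ] [0.5205 0.2602 0.075 ]
cap top (array([0.5213, 0.2602, 0.1688]), [np.float64(0.0004062000025374391), np.float64(0.0004062000025371976)])
tumbler base [0.6115 0.0114 0.    ] tweezer [0.4643 0.0076 0.003 ] toggle tip tri (array([ 0.5202, -0.1378,  0.0739]), [np.float64(0.0003623045149714724), np.float64(0.000362304514971448)])
[[377.0698   0.     319.1061]
 [  0.     377.0698 244.0088]
 [  0.       0.       1.    ]]
cam in tool [ 0.0768 -0.0003 -0.1434] [[-0.0002 -0.954  -0.2998]
 [ 1.     -0.0005  0.0009]
 [-0.001  -0.2998  0.954 ]] [[-0.9735  0.2288 -0.0007]
 [ 0.2288  0.9735 -0.0018]
 [ 0.0003 -0.0019 -1.    ]]
```

Emit:
carry_out --pt "0 -0.44 -0.56 0 0 0 0" --pt "0 -0.44 -0.56 0 0 0 0" --pt "0 -0.44 -0.56 0 0 0 0" --pt "0 -0.44 -0.56 0 0 0 0" --pt "0 -0.44 -0.56 0 0 0 0" --pt "0 -0.44 -0.56 0 0 0 0" --pt "0 -0.44 -0.56 0 0 0 0" --pt "0 -0.44 -0.56 0 0 0 0"

```text
time: 0.77
tool_pos: [0.2648, 0.3459, 0.2307]
tool_rot: [0.001, 0.118, 0.993, -0.001]
contact_force: [-0.2, 0.2, 0.3]
gripper_width: -0.001
```

Emit:
carry_out --pt "0 -0.44 -0.56 0 0 0 0" --pt "0 -0.44 -0.56 0 0 0 0" --pt "0 -0.44 -0.56 0 0 0 0" --pt "0 -0.44 -0.56 0 0 0 0" --pt "0 -0.44 -0.56 0 0 0 0" --pt "0 -0.44 -0.56 0 0 0 0" --pt "0 -0.44 -0.56 0 0 0 0" --pt "0 -0.44 -0.56 0 0 0 0"

```text
time: 1.43
tool_pos: [0.3847, 0.0873, 0.2311]
tool_rot: [0.0, 0.119, 0.993, -0.001]
contact_force: [-0.1, 0.2, -0.2]
gripper_width: 0.002
```

Emit:
carry_out --pt "0 -0.44 -0.56 0 0 0 -0.86" --pt "0 -0.44 -0.56 0 0 0 -0.86" --pt "0 -0.44 -0.56 0 0 0 -0.86" --pt "0 -0.44 -0.56 0 0 0 -0.86" --pt "0 -0.44 -0.56 0 0 0 -0.86" --pt "0 -0.44 -0.56 0 0 0 -0.86" --pt "0 -0.44 -0.56 0 0 0 -0.86" --pt "0 -0.44 -0.56 0 0 0 -0.86"

```text
time: 2.1
tool_pos: [0.5046, -0.1699, 0.2306]
tool_rot: [-0.0, -0.098, 0.995, -0.0]
contact_force: [0.3, 0.1, -0.8]
gripper_width: -0.004
```

```bash
python3 - <<'E'
from h import *
s,p,r=pose();print(s["time"],p,r.as_matrix().round(3).tolist(),s["contact_force"],s["gripper_width"])
c=manip.camera_info("wrist");im=manip.grab_frame("wrist");cv2.imwrite("pics/w1.png",im[...,::-1]);np.savez("pics/w1.npz",im=im,E=c["extrinsics"],K=c["intrinsics"])
E
```

```text
2.1 [ 0.5046289  -0.16988825  0.23058163] [[-0.981, -0.195, -0.001], [-0.195, 0.981, -0.001], [0.001, -0.001, -1.0]] [ 0.34227617  0.06949123 -0.7944318 ] -0.003870973993295394
```

View pics/w1.png

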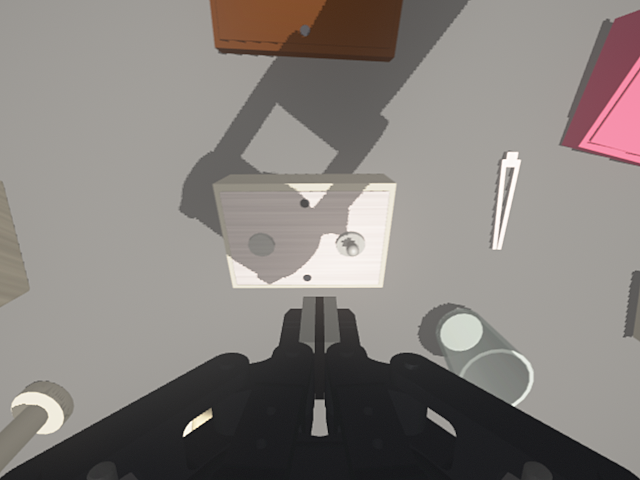

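Wrist picture: stud at (261.5,244.5), toggle disc (350.5,243.5), screws (304.5,203.5) and (307,278). The plate sits almost square to the tool.

```bash
python3 - <<'E'
from h import *
np.set_printoptions(precision=4,suppress=True)
d=np.load("pics/w1.npz");c={"extrinsics":d["E"],"intrinsics":d["K"]}
# refine blobs not needed; cast
st=onz("w",(261.5,244.5),.0525,c);tg=onz("w",(350.5,243.8),.048,c)
v=tg-st;print("stud",st,"tog",tg,np.linalg.norm(v),"yaw",np.degrees(np.arctan2(v[1],v[0]))-90)
# intersect with the sloped plane (unknown yaw ~12deg) through plate face centre
def onplane(n,p,o,nn,c=None):
    q,dd=ray(n,p,c);return q+dd*((o-q)@nn)/(dd@nn)
for name,cc,S,T,a,b in(("w",c,(261.5,244.5),(350.5,243.8),(304.5,203.5),(307,278)),("top",None,(438.5,210),(398.2,219),(412.25,196.75),(424.5,233.75))):
    y=np.radians(12);nn=np.array([np.sin(np.radians(20))*np.cos(y),np.sin(np.radians(20))*np.sin(y),np.cos(np.radians(20))])
    s_=onz(name,S,.0525,cc);t=onz(name,T,.048,cc);o=(s_-.005*nn+t)/2
    A=onplane(name,a,o,nn,cc);B=onplane(name,b,o,nn,cc);e=A-B
    if e[0]<0:e=-e
    print(name,"o",o,A,B,np.linalg.norm(e),"yaw",np.degrees(np.arctan2(e[1],e[0])))
E
```

```text
stud [ 0.5388 -0.2156  0.0525] tog [ 0.524  -0.1371  0.048 ] 0.08006258927756256 yaw 10.680216204393787
w o [ 0.5305 -0.1765  0.0479] [ 0.4928 -0.1848  0.0619] [ 0.5707 -0.1689  0.033 ] 0.08454220772089442 yaw 11.549064478818268
top o [ 0.529  -0.177   0.0479] [ 0.5679 -0.1692  0.0335] [ 0.4909 -0.1851  0.0621] 0.08365982848031163 yaw 11.68992846670904
```

Emit:
carry_out --pt "0 0.009 0.07 0.1 0 0 0" --pt "0 0.009 0.07 0.2 0 0 0" --pt "0 0.009 0.07 0.3 0 0 0" --pt "0 0.009 0.07 0.36 0 0 0" --pt "0 0.009 0.07 0.38 0 0 0" --pt "0 0.009 0.07 0.4 0 0 0" --pt "0 0.009 0.07 0.4 0 0 0" --pt "0 0.009 0.07 0.4 0 0 0"

```text
time: 2.82
tool_pos: [0.4955, -0.1398, 0.0731]
tool_rot: [0.001, -0.1, 0.995, -0.001]
contact_force: [-0.3, 0.4, 0.8]
gripper_width: 0.001
```

Emit:
carry_out --pt "0 -0.012 0 0.004 0 0 0" --pt "0 -0.024 0 0.009 0 0 0" --pt "0 -0.036 0 0.013 0 0 0" --pt "0 -0.046 0 0.017 0 0 0" --pt "0 -0.054 0 0.02 0 0 0" --pt "0 -0.06 0 0.022 0 0 0" --pt "0 -0.06 0 0.022 0 0 0" --pt "0 -0.06 0 0.022 0 0 0"

```text
time: 3.48
tool_pos: [0.5179, -0.1348, 0.0623]
tool_rot: [0.0, -0.099, 0.995, 0.0]
contact_force: [0.4, 0.2, 0.4]
gripper_width: -0.003
```

Emit:
carry_out --pt "0 -0.004 0 0.001 0 0 0" --pt "0 -0.008 0 0.003 0 0 0" --pt "0 -0.008 0 0.003 0 0 0"

```text
time: 3.73
tool_pos: [0.5203, -0.1343, 0.0608]
tool_rot: [-0.001, -0.099, 0.995, 0.0]
contact_force: [-3.6, -0.2, 1.6]
gripper_width: -0.001
```

Emit:
carry_out --pt "0 -0.004 0 0.001 0 0 0" --pt "0 -0.008 0 0.003 0 0 0" --pt "0 -0.008 0 0.003 0 0 0"

```text
time: 3.98
tool_pos: [0.5212, -0.1342, 0.0602]
tool_rot: [-0.004, -0.1, 0.995, 0.0]
contact_force: [-14.6, -1.7, 11.6]
gripper_width: -0.002
```

```bash
python3 - <<'E'
from h import *
for n,(x,y,w,h) in(("scene",(170,290,150,150)),("top",(360,170,115,115))):
    im=manip.grab_frame(n);np.save(f"pics/{n}1.npy",im)
    o=cv2.resize(im[y:y+h,x:x+w],(390,390));cv2.imwrite(f"pics/{n}1c.png",o[...,::-1])
cv2.imwrite("pics/t1.png",np.hstack([cv2.imread("pics/scene1c.png"),cv2.imread("pics/top1c.png")]))
E
```

```text
(no output)
```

View pics/t1.png

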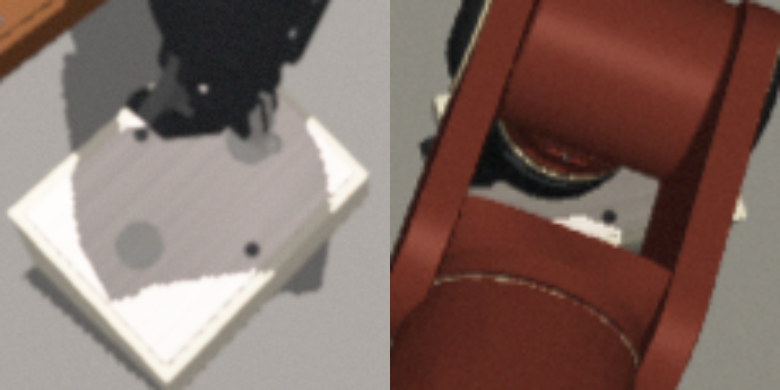

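The finger force rose to about 15 N, so the toggle is on its far stop. I'll back off, then hover over the tester.

Emit:
carry_out --pt "0 0.03 0 -0.01 0 0 0" --pt "0 0.06 0 -0.05 0 0 0" --pt "0 0.06 0 -0.15 0 0 0" --pt "0 0.06 0 -0.25 0 0 0" --pt "0 0.06 0 -0.35 0 0 0" --pt "0 0.06 0 -0.45 0 0 0" --pt "0 0.06 0 -0.52 0 0 0" --pt "0 0.06 0 -0.52 0 0 0"

```text
time: 4.75
tool_pos: [0.5039, -0.1397, 0.277]
tool_rot: [0.007, -0.1, 0.995, -0.003]
contact_force: [0.5, -0.1, 0.0]
gripper_width: -0.003
```

Emit:
carry_out --pt "1 -0.1 0.49 0 0 0 0" --pt "1 -0.1 0.49 0 0 0 0" --pt "1 -0.1 0.49 0 0 0 0" --pt "1 -0.1 0.49 0 0 0 0" --pt "1 -0.1 0.49 0 0 0 0" --pt "1 -0.1 0.49 0 0 0 0" --pt "1 -0.1 0.49 0 0 0 0"

```text
time: 5.33
tool_pos: [0.5007, 0.0632, 0.2675]
tool_rot: [0.0, -0.101, 0.995, 0.0]
contact_force: [-0.4, -0.2, 0.7]
gripper_width: 0.975
```

Emit:
carry_out --pt "1 -0.1 0.49 0 0 0 -0.23" --pt "1 -0.1 0.49 0 0 0 -0.23" --pt "1 -0.1 0.49 0 0 0 -0.23" --pt "1 -0.1 0.49 0 0 0 -0.23" --pt "1 -0.1 0.49 0 0 0 -0.23" --pt "1 -0.1 0.49 0 0 0 -0.23" --pt "1 -0.1 0.49 0 0 0 -0.23" --pt "1 -0.1 0.49 0 0 0 -0.23"

```text
time: 6.0
tool_pos: [0.5017, 0.2604, 0.2676]
tool_rot: [-0.0, -0.156, 0.988, -0.0]
contact_force: [-0.7, -0.9, -0.7]
gripper_width: 1.001
```

```bash
python3 - <<'E'
from h import *
s,p,r=pose();print(s["time"],p,r.as_matrix().round(3).tolist(),s["contact_force"],s["gripper_width"])
c=manip.camera_info("wrist");im=manip.grab_frame("wrist");np.savez("pics/w2.npz",im=im,E=c["extrinsics"],K=c["intrinsics"])
t=manip.grab_frame("top");np.save("pics/top2.npy",t)
u,_=cv2.projectPoints(np.array([[.5205,.260,.17],[.5205,.26,.081]]),cv2.Rodrigues(np.array(c["extrinsics"])[:3,:3])[0],np.array(c["extrinsics"])[:3,3],np.array(c["intrinsics"]),None);print(u)
a=cv2.resize(im,(480,360));x,y=np.clip(u[0,0].astype(int)-50,0,None);b=cv2.resize(im[y:y+120,x:x+107],(320,360));
d=cv2.resize(t[170:260,370:470],(400,360));z=np.zeros((240,400,3),np.uint8)
e=np.zeros((600,800,3),np.uint8);e[:360,:480]=a;e[:360,480:]=b;e[360:,:400]=d[60:300];print(x,y)
cv2.imwrite("pics/w2.png",e[...,::-1])
E
```

```text
6.0 [0.50168477 0.2604026  0.26757369] [[-0.951, -0.308, -0.0], [-0.308, 0.951, -0.001], [0.001, -0.001, -1.0]] [-0.69340687 -0.91856668 -0.70571186] 1.0013537734801758
[[[310.12455942 270.33543313]]

 [[312.33458446 234.51546583]]]
260 220
```

View pics/w2.png

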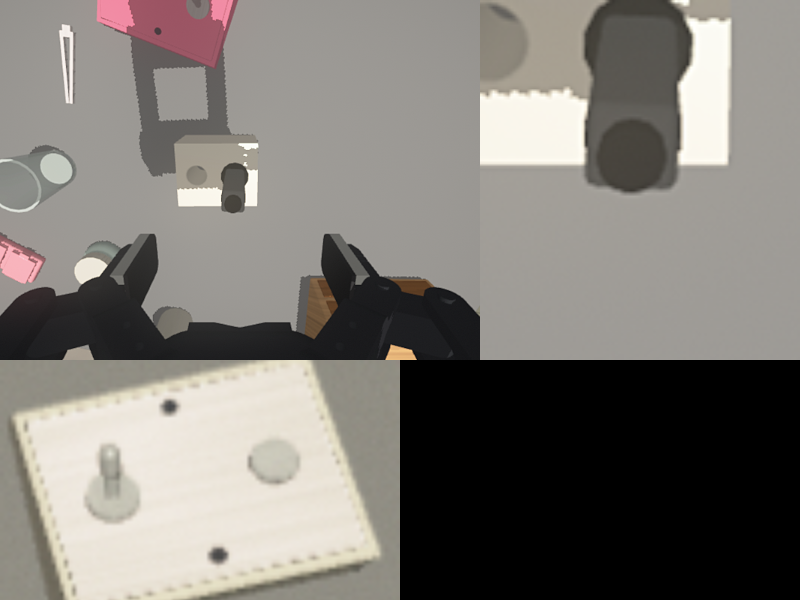

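The lower crop shows the toggle leaning down the slope, so it is on. In the full wrist image the tester's cap is at (310.8,271.7) against a predicted (310,270), and the grip's sides are square to the tool. I'll grasp now.

Emit:
carry_out --pt "1 -0.045 -0.015 0 0 0 0" --pt "1 -0.045 -0.015 0.02 0 0 0" --pt "1 -0.045 -0.015 0.12 0 0 0" --pt "1 -0.045 -0.015 0.22 0 0 0" --pt "1 -0.045 -0.015 0.31 0 0 0" --pt "1 -0.045 -0.015 0.37 0 0 0" --pt "1 -0.045 -0.015 0.384 0 0 0" --pt "1 -0.045 -0.015 0.384 0 0 0"

```text
time: 6.77
tool_pos: [0.5184, 0.2599, 0.1117]
tool_rot: [-0.003, -0.156, 0.988, -0.0]
contact_force: [-0.1, 0.0, 0.9]
gripper_width: 0.999
```

Emit:
carry_out --pt "0 0 0 0 0 0 0" --pt "0 0 0 0 0 0 0" --pt "0 0 0 0 0 0 0" --pt "0 0 0 0 0 0 0" --pt "0 0 0 0 0 0 0" --pt "0 0 0 0 0 0 0" --pt "0 0 0 0 0 0 0" --pt "0 0 0 0 0 0 0"

```text
time: 7.43
tool_pos: [0.521, 0.2617, 0.1158]
tool_rot: [0.001, -0.156, 0.988, 0.0]
contact_force: [-0.7, 0.7, 6.0]
gripper_width: 0.25
```

Emit:
carry_out --pt "0 0 0 -0.05 0 0 0" --pt "0 0 0 -0.1 0 0 0" --pt "0 0 0 -0.2 0 0 0" --pt "0 0 0 -0.3 0 0 0" --pt "0 0 0 -0.4 0 0 0" --pt "0 0 0 -0.45 0 0 0" --pt "0 0 0 -0.45 0 0 0" --pt "0 0 0 -0.45 0 0 0"

```text
time: 8.1
tool_pos: [0.5207, 0.2616, 0.2956]
tool_rot: [0.001, -0.156, 0.988, 0.0]
contact_force: [0.3, -0.5, -1.7]
gripper_width: 0.255
```

Emit:
carry_out --pt "0 0 0 0 0 0 0" --pt "0 0 0 0 0 0 0" --pt "0 0 0 0 0 0 0"

```text
time: 8.35
tool_pos: [0.5193, 0.261, 0.2916]
tool_rot: [-0.002, -0.156, 0.988, -0.0]
contact_force: [0.4, -0.9, -0.7]
gripper_width: 0.253
```

```bash
cat > plan.py <<'E'
from h import *
import sys
np.set_printoptions(precision=4,suppress=True)
# usage: plan.py height_above_stud [tip offset in tool x y z]
hgt=float(sys.argv[1]);off=np.array(eval(sys.argv[2])) if len(sys.argv)>2 else np.array([0,0,.1008])
y=np.radians(11.8);t=np.radians(20);u=np.array([np.cos(y),np.sin(y),0])
n=u*np.sin(t)+np.array([0,0,np.cos(t)]);px=u*np.cos(t)-np.array([0,0,np.sin(t)])
M=R.from_matrix(np.c_[-px,np.cross(-n,-px),-n])
stud=np.array([.5383,-.2156,.0525])
s,p,r=pose()
goal=stud+n*hgt-M.apply(off)
print("t",s["time"],"F",s["contact_force"],"w",s["gripper_width"])
print("tip in plate axes rel stud",np.array([px,np.cross(n,px),n])@(p+r.apply(off)-stud))
print("goal",goal,"shift/0.4",r.inv().apply(goal-p)/.4,"turn/0.5",(r.inv()*M).as_rotvec()/.5,"joints",np.array(s["joint_pos"]))
E
python3 plan.py .10
```

```text
t 8.35 F [ 0.4271 -0.9045 -0.6969] w 0.25317337778089843
tip in plate axes rel stud [0.0264 0.4704 0.1568]
goal [ 0.6055 -0.2016  0.2412] shift/0.4 [ 0.1518 -1.1665  0.1269] turn/0.5 [-0.0385  0.6883  0.2141] joints [ 0.3378 -0.0768  1.6416 -0.      1.5814 -1.5472]
```

Emit:
carry_out --pt "0 0.07 -0.58 0 0 0 0" --pt "0 0.07 -0.58 0 0 0 0" --pt "0 0.07 -0.58 0 0 0 0" --pt "0 0.07 -0.58 0 0 0 0" --pt "0 0.07 -0.58 0 0 0 0" --pt "0 0.07 -0.58 0 0 0 0" --pt "0 0.07 -0.58 0 0 0 0" --pt "0 0.07 -0.58 0 0 0 0"

```text
time: 9.02
tool_pos: [0.565, 0.031, 0.2929]
tool_rot: [-0.001, -0.155, 0.988, 0.001]
contact_force: [-0.3, -0.0, -1.3]
gripper_width: 0.25
```

Emit:
carry_out --pt "0 0.08 -0.58 0.06 -0.04 0.69 0.21" --pt "0 0.08 -0.58 0.06 -0.04 0.69 0.21" --pt "0 0.08 -0.58 0.06 -0.04 0.69 0.21" --pt "0 0.08 -0.58 0.06 -0.04 0.69 0.21" --pt "0 0.08 -0.58 0.06 -0.04 0.69 0.21" --pt "0 0.08 -0.58 0.06 -0.04 0.69 0.21" --pt "0 0.08 -0.58 0.06 -0.04 0.69 0.21" --pt "0 0.08 -0.58 0.06 -0.04 0.69 0.21"

```text
time: 9.68
tool_pos: [0.6066, -0.198, 0.2689]
tool_rot: [-0.172, -0.102, 0.98, -0.016]
contact_force: [1.0, 0.1, -1.3]
gripper_width: 0.253
```

```bash
python3 plan.py .06
```

```text
t 9.6833 F [ 0.9527  0.0835 -1.3079] w 0.2528054282646254
tip in plate axes rel stud [-0.0076  0.0035  0.1267]
goal [ 0.5921 -0.2044  0.2036] shift/0.4 [-0.0191 -0.0086  0.1666] turn/0.5 [0.0059 0.004  0.0051] joints [-0.3538  0.2672  1.3395 -0.1853  1.8296 -2.1535]
```

Emit:
carry_out --pt "0 -0.019 -0.009 0.08 0.006 0.004 0.005" --pt "0 -0.019 -0.009 0.14 0.006 0.004 0.005" --pt "0 -0.019 -0.009 0.19 0.006 0.004 0.005" --pt "0 -0.019 -0.009 0.23 0.006 0.004 0.005" --pt "0 -0.019 -0.009 0.255 0.006 0.004 0.005" --pt "0 -0.019 -0.009 0.255 0.006 0.004 0.005" --pt "0 -0.019 -0.009 0.255 0.006 0.004 0.005" --pt "0 -0.019 -0.009 0.255 0.006 0.004 0.005"

```text
time: 10.35
tool_pos: [0.5816, -0.2069, 0.1736]
tool_rot: [-0.171, -0.102, 0.98, -0.019]
contact_force: [0.1, 0.6, 0.1]
gripper_width: 0.251
```

```bash
python3 plan.py .0; python3 - <<'E'
from h import *
c=manip.camera_info("wrist");w=manip.grab_frame("wrist");np.savez("pics/w3.npz",im=w,E=c["extrinsics"],K=c["intrinsics"])
s=manip.grab_frame("scene");np.save("pics/scene3.npy",s)
a=cv2.resize(s[300:430,160:310],(400,347));b=cv2.resize(w[150:350,220:420],(400,400))
e=np.zeros((400,800,3),np.uint8);e[:347,:400]=a;e[:,400:]=b
cv2.imwrite("pics/s3.png",e[...,::-1])
E
```

```text
t 10.35 F [0.0524 0.5876 0.0536] w 0.2509556683921583
tip in plate axes rel stud [ 0.0005 -0.0007  0.0281]
goal [ 0.572  -0.2085  0.1472] shift/0.4 [0.0005 0.0011 0.0703] turn/0.5 [-0.0075  0.0078  0.001 ] joints [-0.3763  0.2742  1.4912 -0.1912  1.6642 -2.1444]
```

View pics/s3.png

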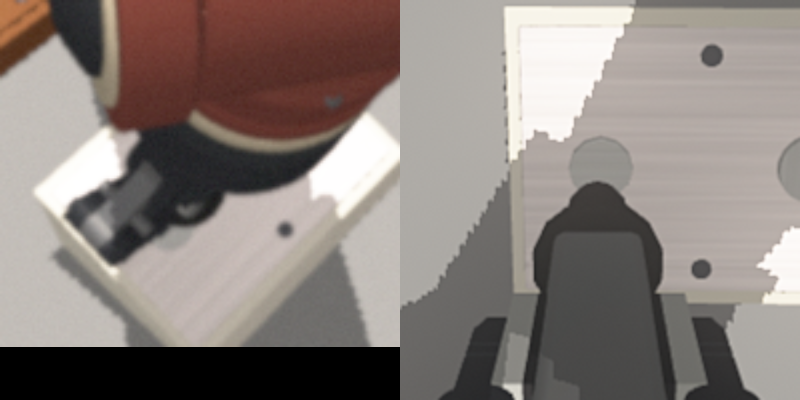

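```bash
python3 - <<'E'
from h import *
d=np.load("pics/w3.npz");c={"extrinsics":d["E"],"intrinsics":d["K"]}
print(onz("w",(320.5,233.5),.0525,c))
s,p,r=pose()
for z in(.0528,.0888,.1008): # pixel of nose side / tip along tool axis
    q=np.array([[0,0,z]]);q=p+r.apply(q)
    print(z,cv2.projectPoints(q,cv2.Rodrigues(d["E"][:3,:3])[0],d["E"][:3,3],d["K"],None)[0].ravel())
E
```

```text
[ 0.53901532 -0.21512486  0.0525    ]
0.0528 [318.18714363 270.48313021]
0.0888 [318.26163231 250.10215528]
0.1008 [318.28201536 244.52511489]
```

Emit:
carry_out --pt "0 -0.001 0.002 0.02 0 0 0" --pt "0 -0.001 0.002 0.04 0 0 0" --pt "0 -0.001 0.002 0.055 0 0 0" --pt "0 -0.001 0.002 0.06 0 0 0" --pt "0 -0.001 0.002 0.06 0 0 0" --pt "0 -0.001 0.002 0.06 0 0 0" --pt "0 -0.001 0.002 0.06 0 0 0" --pt "0 -0.001 0.002 0.06 0 0 0"

```text
time: 11.12
tool_pos: [0.5729, -0.2084, 0.1495]
tool_rot: [-0.172, -0.101, 0.98, -0.019]
contact_force: [0.1, -1.5, -1.5]
gripper_width: 0.25
```

```bash
cat > f.py <<'E'
from h import *
F=[];P=[]
for i in range(6):
    manip.grab_frame("top");s,p,r=pose();F.append(r.inv().apply(s["contact_force"]));P.append(p)
print("F tool mean",np.mean(F,0),"sd",np.std(F,0));np.save("pics/F.npy",F)
E
python3 f.py; python3 plan.py 0
```

```text
F tool mean [-0.11414224 -0.42600573  0.65182458] sd [0.60312469 0.36797127 0.73636306]
t 11.4167 F [ 1.1195 -0.8389 -0.5705] w 0.2493286624757685
tip in plate axes rel stud [ 0.0002 -0.0001  0.0023]
goal [ 0.572  -0.2085  0.1472] shift/0.4 [ 0.     -0.0002  0.0057] turn/0.5 [-0.0044  0.0036 -0.0003] joints [-0.383   0.2788  1.5282 -0.1923  1.6247 -2.1423]
```

Baseline along the tool axis is about +0.65 N (weight of the tester), with no contact. Now I step in.

Emit:
carry_out --pt "0 0 0 0.002 0 0 0" --pt "0 0 0 0.004 0 0 0" --pt "0 0 0 0.006 0 0 0" --pt "0 0 0 0.008 0 0 0" --pt "0 0 0 0.01 0 0 0" --pt "0 0 0 0.01 0 0 0" --pt "0 0 0 0.01 0 0 0"

```text
time: 12.0
tool_pos: [0.5715, -0.2086, 0.1457]
tool_rot: [-0.172, -0.101, 0.98, -0.019]
contact_force: [0.9, 0.5, 2.0]
gripper_width: 0.25
```

```bash
python3 f.py; python3 plan.py 0
```

```text
F tool mean [-0.2587121   0.05181005 -1.44880681] sd [0.32047014 0.25568648 0.69809585]
t 12.3 F [0.7177 0.5237 1.1877] w 0.25185183269098804
tip in plate axes rel stud [ 0.0002 -0.0002 -0.0018]
goal [ 0.572  -0.2085  0.1472] shift/0.4 [ 0.     -0.0001 -0.0044] turn/0.5 [-0.0044  0.0036 -0.0004] joints [-0.3842  0.2796  1.5339 -0.1926  1.6181 -2.1421]
```

Emit:
carry_out --pt "0 0 0 0.002 0 0 0" --pt "0 0 0 0.004 0 0 0" --pt "0 0 0 0.006 0 0 0" --pt "0 0 0 0.007 0 0 0" --pt "0 0 0 0.007 0 0 0" --pt "0 0 0 0.007 0 0 0" --pt "0 0 0 0.007 0 0 0" --pt "0 0 0 0.007 0 0 0"

```text
time: 12.97
tool_pos: [0.5705, -0.2088, 0.1429]
tool_rot: [-0.172, -0.101, 0.98, -0.019]
contact_force: [0.7, -0.0, 1.2]
gripper_width: 0.247
```

```bash
python3 f.py; python3 f.py; python3 plan.py 0; python3 - <<'E'
from h import *
c=manip.camera_info("wrist");w=manip.grab_frame("wrist")
s=manip.grab_frame("scene");t=manip.grab_frame("top")
a=cv2.resize(s[300:430,160:310],(400,347));b=cv2.resize(w[130:330,220:420],(400,400))
e=np.zeros((400,800,3),np.uint8);e[:347,:400]=a;e[:,400:]=b
cv2.imwrite("pics/s4.png",e[...,::-1])
E
```

```text
F tool mean [-0.16439043 -0.35083264 -2.28740077] sd [0.37040141 0.32253121 0.62787843]
F tool mean [ 0.02046472 -0.1454119  -1.94261388] sd [0.63869745 0.3795222  0.43882996]
t 13.5667 F [0.8418 0.6834 1.6032] w 0.2528935853187913
tip in plate axes rel stud [ 0.0002 -0.0002 -0.0046]
goal [ 0.572  -0.2085  0.1472] shift/0.4 [ 0.     -0.0002 -0.0116] turn/0.5 [-0.0043  0.0033 -0.0003] joints [-0.3849  0.2802  1.5379 -0.1929  1.6136 -2.142 ]
```

View pics/s4.png

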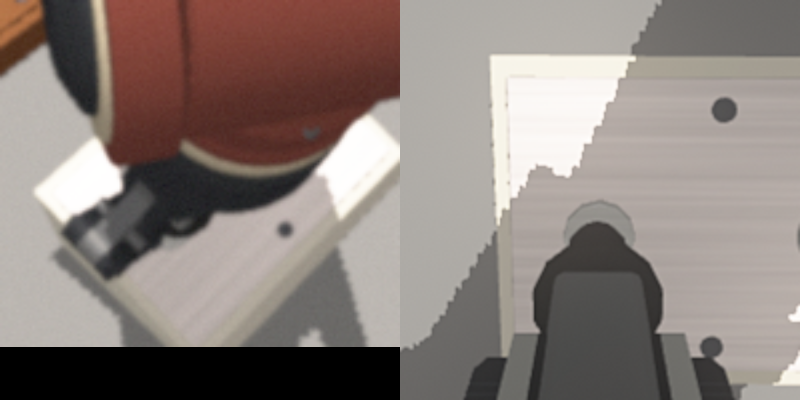

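The axial force is now about 2.8 N net of the baseline. That implies about 5 mm of tip travel, and the pose gives 4.6 mm. In the wrist view the tester is centred over the stud, so I'm handing in.

```bash
python3 -c "
from plant import manip
print(manip.job_done(), manip.state()['time'])"
```

```text
the job is handed in; nothing more can be done
the job is handed in; nothing more can be done
```

The job is handed in at about 14 s on the robot's clock; no verdict was reported. The toggle was pushed over, and the tester was lifted from its holder and is held with its tip on the stud of the white plate.

**Toggle:** I pushed it with the shut fingers until the force rose to about 15 N at its far stop. A later top view showed it leaning down the slope. I did not look at it again at the very end, but the arm had not come near it since.

**Tip position:** by the measured pose and my estimate of where the tester sits in the grip, the tip is within 1 mm of the stud centre. The wrist picture showed it in line with the stud from side to side. The tip itself was hidden behind the nose, so along the slope I relied on the calibration; the cameras agreed on the stud to about 1.5 mm.

**Squareness:** the tool was within about 0.2 degrees of the normal I estimated for the plate. That assumes the tester did not tilt in the fingers.

**Press:** about 2.8 N net of the baseline, which means about 5 mm of tip travel. The pose gave 4.6 mm, so the two agree. The force reading is noisy, about ±0.6 N.

**Bystanders:** the arm's paths stayed well clear of the tumbler and tweezer, but I did not measure their positions again at the end.

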